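# Clamp the honey jar in the one-hand jar vice and keep it clamped

### The job

Stand the honey jar (glass, amber, black lid) upright in the V-shaped nest of the white jar vice and let go of it, then push the red-handled clamp arm in against its spring, past the click of its orange pawl, until the sprung pad bears firmly on the jar and seats it against both faces of the V. The pawl alone does not keep the pad pressed, so finish while still holding the arm pushed in with a steady push; leave the other things on the worktop where they are.

Things in the scene. Friction and masses are not known exactly. Their poses are not given: they have to be found in the camera images.
- honey_jar: Loose honey jar, glass with amber content and a black lid; round, 63 mm across, 94 mm tall (the lid is the top 11 mm), 0.33 kg (hidden mass scatter). Origin: centre of its underside; z up its axis.
- nest (a point): Point on the fixed white vice's plate (10 mm above the worktop) under the axis of a seated jar. Its axes are the vice's (z up, yaw varies): the nest opens to -x; two upright V faces, 44 mm above the worktop at most, touch the jar 45 degrees to either side of +x. Lower the jar in from above, held by its upper half. Plate: x -110 to +50 mm, y -108 to +118 mm.
- pivot (a point): Hinge axis of the clamp arm (vertical), at x -58, y +90 mm in the nest's axes; this point is at the height of the arm's top, 44 mm above the worktop. Axes as for the nest. Mind the room: a wall cabinet hangs over the worktop beyond x = 0.62 m, 0.46 m up (keep wrists in front of it), and a wall stands at y = +0.36 m.
- handle (a point): Top centre of the red upright handle post at the free end of the blue clamp arm, 102 mm above the worktop. Post: round, 18 mm across, free from 44 to 102 mm above the worktop, 165 mm from the pivot. The arm below it is 12 mm thick, 24 to 44 mm above the worktop. Axes turn with the arm, which lies to its -y; +x is the closing direction. Push the post, or pinch it from above, round the pivot.
- clamp_arm (a joint): Arm angle, rad. 0 = open (its spring keeps it there); grows when pushed in (counter-clockwise from above); at 0.60 the arm runs along the nest's -y; hard stop at 0.66. Spring: 3.3 N at the handle at 0, 6.6 N at 0.60. Past about 0.52 the pawl stops its return. With a seated jar the pad touches at about 0.55; hold at 0.60 to 0.65 (12 to 14 N at the handle), 0.62 is best.
- pawl (a joint): Orange sprung pawl on the plate, m. 0 = up; the passing arm presses it down to at most 0.009; it pops up again to 0 (the click) behind the arm at an arm angle of about 0.52.
- idler_pad: Sprung rubber-faced pad on the clamp arm, 34 mm wide, 22 mm tall, 90 mm from the pivot. Origin: centre of its face, 34 mm above the worktop; its +x points out of the face, towards the jar when closed. It slides back towards the arm against a spring: 2 N to start, then 0.7 N per mm, 10 mm at the arm's stop.
- bean_tin: Tall green food tin, 75 mm across, 110 mm tall, a bystander. Origin: centre of its underside.
- salt_shaker: Salt shaker, 44 mm across, 90 mm tall, a bystander. Origin: centre of its underside.
- spice_jar: Spice jar with a brown cap, 41 mm across, 105 mm tall, a bystander behind the vice. Origin: centre of its underside.
- spice_a: Second spice jar, 41 mm across, 105 mm tall, a bystander at the front right. Origin: centre of its underside.
- spice_c: Third spice jar (dark blue label), 41 mm across, 105 mm tall, a bystander at the front right. Origin: centre of its underside.
- garlic: Bulb of garlic, 60 mm across, 58 mm tall, a bystander. Origin: centre of its underside.
Not all that is in view belongs to the job. There is more than one size of the honey_jar; the one meant has the size given above.

How it is judged:
On the way, in this order (a step that is already met when the one before it is completed fails the run):
1. the honey jar stands upright in the V nest of the vice, let go, with the clamp arm still open (horizontal distance between honey_jar and nest below 0.02 m and z of honey_jar in the frame of nest below 0.004 m and angle between honey_jar's own z axis and vertical below 0.1 rad and contact force between the fingers and honey_jar below 0.1 N and value of joint clamp_arm below 0.4 rad), for 0.2 s.
2. the clamp arm has been pushed past its click: the pawl is up behind it (value of joint clamp_arm above 0.51 rad and value of joint pawl below 0.003 m), for 0.1 s.
At the end, for the whole second after the job is handed in: The jar stands upright (within 6 degrees) on the vice's plate, within 6 mm of its seat; the arm is past its click (beyond 0.55 rad) with the pawl up behind it; the pad bears on the jar with more than 3 N; the fingers still push on the arm with more than 2 N and do not touch the jar (horizontal distance between honey_jar and nest below 0.006 m and z of honey_jar in the frame of nest between -0.004 and 0.004 m and angle between honey_jar's own z axis and vertical below 0.1 rad and linear speed of honey_jar below 0.02 m/s and value of joint clamp_arm above 0.55 rad and value of joint pawl below 0.003 m and contact force between idler_pad and honey_jar above 3 N and contact force between the fingers and honey_jar below 0.1 N and contact force between the fingers and anything else above 2 N); the arm keeps its last pose, push and grip.
It fails at once if the jar is tipped over (angle between honey_jar's own z axis and vertical above 0.7 rad).
It fails at once if one of the other things is moved by more than 30 mm (distance of any of bean_tin, salt_shaker, spice_jar, spice_a, spice_c, garlic from where it was at the start of the episode above 0.03 m).
It also fails if it takes over 51 s, if anything falls off the work surface, if the arm or the gripper's body presses on something with over 40 N, if the wrist force passes 120 N, or if a joint passes its speed limit or range.

### The arm

A 6-joint arm with a two-finger parallel gripper is mounted at the origin on a cart in front of the work surface, level with it; the furniture and walls round the work are solid. World frame = base frame: x ahead of the robot, y to its left, z up, the work surface at z = 0. Lengths are in m, angles in rad, forces in N, time in s.
With the tool pointing down it reaches from about 0.35 to 0.85 m from the base axis. Payload 8.1 kg.
Tool frame: the origin (TCP) lies on the centre line of the jaws, within the pads' length; the fingertips stand 14 mm ahead of it and the grasp point (between the pads) lies 5 mm behind it (r.tips_ahead is the distance from the TCP to the fingertips, in m); z points along the fingers, y is the line along which they close (so a half turn about z gives the same grasp; the last joint's range is limited). The gripper opens to 85 mm and grips with 20 to 120 N. Pads are 22 mm wide; open, the fingers measure 114 mm over their backs; the gripper's body (76 mm by 85 mm) begins 54 mm behind the grasp point. The pads swing forward as they close: fully open they stand 13 mm farther back than shut.
Start: joints at [-1.327, 0.13, 1.488, -0, 1.523, -0.085], TCP at [0.194, -0.568, 0.245] pointing down, gripper open.
Joint ranges: [-2.96, 2.96], [-0.89, 2.26], [0.02, 2.5], [-1.34, 4.48], [0, 2.73], [-2.66, 2.66]. Speed limits (rad/s): [2.39, 2.39, 2.79, 3.14, 3.14, 3.14].

### API

Orientations are given as a 3x3 rotation matrix whose columns are the frame's x, y, z axes.
In Python, from cell import r gives the robot as it stands. The module is installed in compiled form; this text tells all that it offers.
- The arm moves only by the tool step_arm, never from a script. Its argument "steps" is a list of rows, each a list of 2 entries, a list of its own where there are three numbers: the shift along the tool's x, y, z in parts of the range, where 1.0 means 0.75 m, then the turn, a rotation vector about the tool's x, y, z in normalised numbers (1 is 4 rad). In form: [[[x, y, z], [wx, wy, wz]], ...]. A call has 1 to 20 rows; each row is the pose to reach, as a shift and turn from the pose commanded when the call began, along the tool's axes at that moment; what a row does not reach only later rows make up. A row lasts 1/8 s, in which the tool goes at most 62.5 mm and 10.7 degrees, less where a joint would pass 70% of its speed; a pose out of reach is approached as far as the arm can. No shift or turn number may pass 1 either way. A call with a gripper value outside its range is refused whole. "fingers" is the closure, from 0 (fully open) to 1 (shut), set as the call begins (left out, the last holds). The fingers move at their own pace and stop on an object; "squeeze" is the grip in N (left out, the last holds). Time passes only in rows, so rows that repeat a pose let the fingers close. It gives the time, the measured TCP pose, the force, the opening and the grip force at its end, in the units of the state.
- r.observe(): the state, without advancing time (a new reading comes with each control period).
- r.capture(name): name is "scene" or "top"; returns a dict with "frame" (384x512x3 uint8, red, green, blue), "camera_matrix" (3x3 intrinsics, pixels), "R" (3x3) and "t" (3): a world point X has camera coordinates R X + t. Camera axes: x right, y down, z forward; pixel columns grow to the right and rows downward; lengths in m; the calibration is good to about 2 mm. A picture is of the moment at which its call begins. There is no depth.
- r.job_done(): hands the job in; it is judged then, once.
The state is a dict: "time_s": time; "qpos": joint angles; "dq": joint speeds; "joint_torque": joint torques, N m; "tcp_pos": TCP position; "tcp_rot": TCP orientation; "wrist_force": force on the tool from outside, world axes, zero at the start; "torque": the same for the moment, N m; "opening": opening from 0.0 (shut) to 1.0 (fully open); "grasp_force": force on a finger pad.
Only numpy, scipy, OpenCV 4.12 (cv2) and the standard library are available. Lean on these libraries where they do the work, as an engineer would, in place of code of your own. Each camera call takes 0.05 s, during which the arm holds its last target. There are 200 camera calls.

## Working session

There is one attempt and no reset: what is moved stays moved. The work goes in short steps, Python scripts to look and compute and a tool call to move; the robot and the scene stay as the last step left them, time stands still between calls to the robot, and variables do not carry over. Pictures are saved under pics/ and viewed, at most 10 in all, crops included, and the job is handed in when it is done.

Besides the shell and the picture viewer there is one more tool, called by a JSON object that holds its "fn" and its "kwargs". step_arm: Moves the arm, as the interface text tells. Its arguments: {"type":"object","properties":{"steps":{"type":"array","items":{"type":"array"}},"fingers":{"type":"number"},"squeeze":{"type":"number"}},"required":["steps"]}

```bash
mkdir -p pics
cat > h.py <<'E'
import numpy as np, cv2, pickle
from cell import r
def snap(n,tag):
    c=r.capture(n); cv2.imwrite(f'pics/{tag}.png',cv2.cvtColor(c['frame'],cv2.COLOR_RGB2BGR)); pickle.dump(c,open(f'pics/{tag}.pkl','wb')); return c
def ld(tag): return pickle.load(open(f'pics/{tag}.pkl','rb'))
def ray(c,u,v,z):
    R=np.array(c['R']);t=np.array(c['t']);K=np.array(c['camera_matrix'])
    o=-R.T@t; d=R.T@np.linalg.inv(K)@np.array([u,v,1.]); return o+d*(z-o[2])/d[2]
def proj(c,X):
    p=np.array(c['camera_matrix'])@(np.array(c['R'])@np.array(X)+np.array(c['t'])); return p[:2]/p[2]
E
python3 - <<'E'
from h import *
for n in ['scene','top']:
    c=snap(n,n+'0'); R=np.array(c['R']);print(n,-R.T@np.array(c['t']),R[2])
print(r.observe())
E
```

```text
scene [-0.19279129  0.59044325  0.83209382] [ 0.58625508 -0.53334505 -0.60979344]
top [0.21219149 0.03053888 1.36980985] [ 0.22632883 -0.07292737 -0.97131708]
{'time_s': 0.1, 'qpos': array([-1.32741175e+00,  1.31109188e-01,  1.48919455e+00, -2.92403986e-05,
        1.52300621e+00, -8.54221273e-02]), 'dq': array([ 1.01761884e-03, -1.59533119e-05, -3.10524103e-03, -1.59441420e-03,
        2.75713588e-03, -2.98282566e-04]), 'joint_torque': array([ 1.35144863e-03, -5.70951533e+01, -5.01943088e+01, -6.75936849e-05,
        8.18755216e-03, -1.36959133e-05]), 'tcp_pos': array([ 0.19362973, -0.56738441,  0.24432198]), 'tcp_rot': array([[ 9.46427916e-01,  3.22914855e-01, -4.42195018e-04],
       [ 3.22915137e-01, -9.46426468e-01,  1.65964369e-03],
       [ 1.17418533e-04, -1.71352459e-03, -9.99998525e-01]]), 'wrist_force': array([-0.0845749 ,  0.01692657, -0.22898756]), 'torque': array([ 0.01703347, -0.0243212 ,  0.0642016 ]), 'grasp_force': 0.0, 'opening': 0.9999295313589078}
```

View pics/scene0.png

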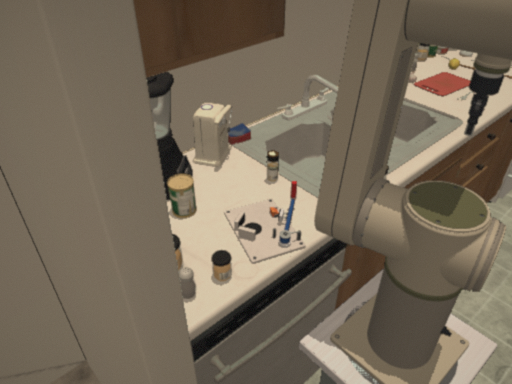

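View pics/top0.png

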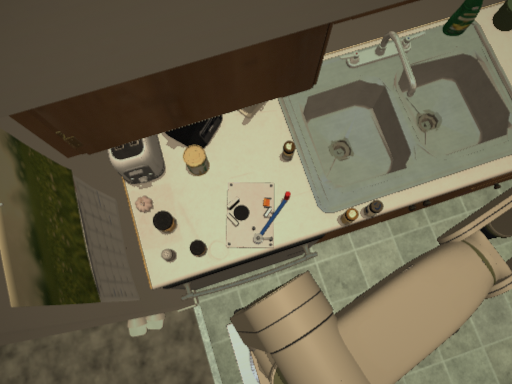

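The scene view shows the vice around (262,228), the handle at (294,188) and a small jar at (221,264). The top view shows two black lids at (163,221) and (198,248), the vice plate around (250,215) and the red handle at (288,195). I'll enlarge the vice area.

Run:
```python
from h import *
c=ld('top0');f=cv2.cvtColor(c['frame'],cv2.COLOR_RGB2BGR)
a=cv2.resize(f[130:270,130:310],None,fx=4.4,fy=4.28,interpolation=cv2.INTER_CUBIC);cv2.imwrite('pics/topz.png',a[:600,:800])
s=ld('scene0');f=cv2.cvtColor(s['frame'],cv2.COLOR_RGB2BGR)
cv2.imwrite('pics/scz.png',cv2.resize(f[140:310,150:330],None,fx=3.5,fy=3.5,interpolation=cv2.INTER_CUBIC))
for n,u,v in [('dark A',163,221),('B',198,248)]:
    for z in(.094,.12): print(n,z,ray(c,u,v,z))
print('handle',ray(c,288,195,.102))
for uv in [(228,184),(273,183),(274,247),(227,247)]: print(uv,ray(c,*uv,.01))
g=cv2.cvtColor(c['frame'],cv2.COLOR_RGB2GRAY)
n,l,st,ce=cv2.connectedComponentsWithStats((g<60).astype(np.uint8))
for i in range(1,n):
    if 30<st[i,4]<1500 and 120<ce[i,0]<400 and 130<ce[i,1]<270: print(st[i],ce[i])
```

```text
dark A 0.094 [0.51816372 0.2461234  0.094     ]
dark A 0.12 [0.51192825 0.24172996 0.12      ]
B 0.094 [0.40167696 0.16444345 0.094     ]
B 0.12 [0.3978154  0.16171458 0.12      ]
handle [ 0.4733436  -0.15682793  0.102     ]
(228, 184) [0.59365204 0.0135632  0.01      ]
(273, 183) [ 0.54869684 -0.13518464  0.01      ]
(274, 247) [ 0.33871913 -0.06785093  0.01      ]
(227, 247) [0.3873361  0.08067503 0.01      ]
[284 145  10   9  36] [287.83333333 150.75      ]
[124 167  34  17 208] [141.07692308 174.83653846]
[369 203  10  10  35] [372.05714286 208.68571429]
[234 206  15  14 171] [240.74853801 212.49122807]
[153 212  20  19 289] [162.61245675 220.47750865]
[190 241  15  14 170] [197.14117647 247.51764706]
```

View pics/topz.png

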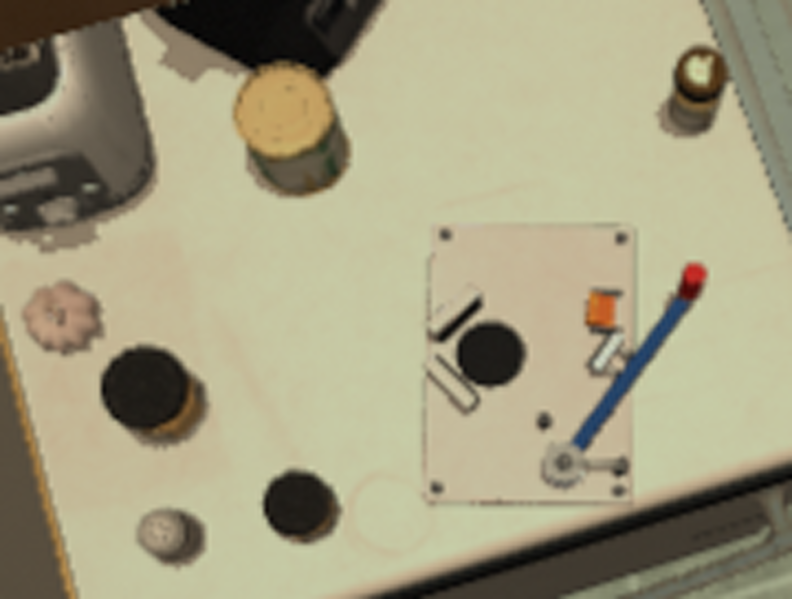

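View pics/scz.png

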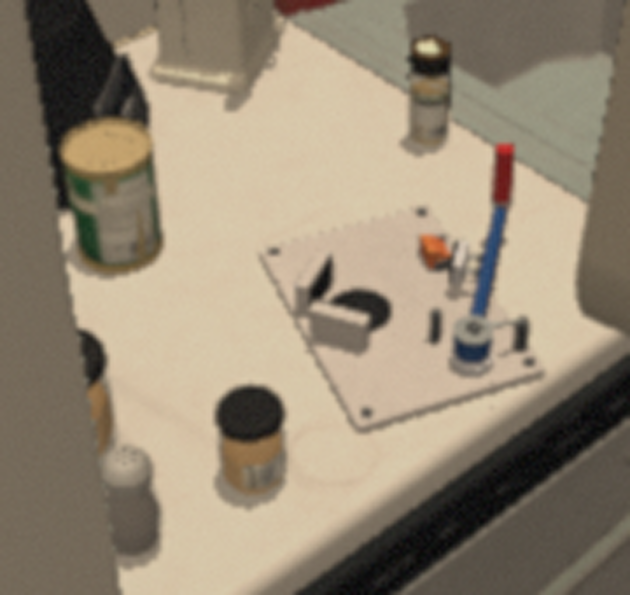

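Topz shows the vice plate's corners at about (432,226), (635,226), (632,502) and (424,502), the hub at (563,462) and the handle at (693,275). The black disc at the nest is at (490,354), and the V opens to the right, so vice +x is about world +y. Scz shows jar B with its lid at (250,405) and base at (252,478). Next I'll fit the vice pose and the jar sizes.

Run:
```python
from h import *
from scipy.optimize import least_squares
c=ld('top0');s=ld('scene0')
T=lambda U,V:((U+.5)/4.4-.5+130,(V+.5)/4.28-.5+130)
S=lambda U,V:((U+.5)/3.5-.5+150,(V+.5)/3.5-.5+140)
P=[(c,T(432,226),(.05,-.108,.01)),(c,T(635,226),(-.11,-.108,.01)),(c,T(632,502),(-.11,.118,.01)),(c,T(424,502),(.05,.118,.01)),(c,T(563,462),(-.058,.09,.044)),(c,(240.75,212.5),(0,0,.01)),
(s,S(260,252),(.05,-.108,.01)),(s,S(425,208),(-.11,-.108,.01)),(s,S(543,373),(-.11,.118,.01)),(s,S(362,430),(.05,.118,.01))]
def W(p,X): a=p[2];return np.array([p[0]+X[0]*np.cos(a)-X[1]*np.sin(a),p[1]+X[0]*np.sin(a)+X[1]*np.cos(a),X[2]])
def res(p): return np.concatenate([proj(k,W(p,X))-uv for k,uv,X in P])
o=least_squares(res,[.46,0,1.25]);print(o.x,np.degrees(o.x[2]));print(o.fun.reshape(-1,2).round(1))
print('pivot',W(o.x,(-.058,.09,.044)))
h=ray(c,*T(694,271),.102);print('handle top',h,np.hypot(*(h-W(o.x,(-.058,.09,.044)))[:2]))
for th in(0,.55,.62):
  a=o.x[2]-np.pi/2+th-.6; pv=W(o.x,(-.058,.09,.044));print('handle th',th,pv[:2]+.165*np.array([np.cos(a),np.sin(a)]))
# lids
g=cv2.cvtColor(c['frame'],cv2.COLOR_RGB2GRAY)
for th in(50,70,90):
  n,l,st,ce=cv2.connectedComponentsWithStats((g<th).astype(np.uint8))
  for u,v in((162,220),(197,247)):
    i=l[v,u];ys,xs=np.nonzero(l==i);x0,x1,y0,y1=xs.min()-.5,xs.max()+.5,ys.min()-.5,ys.max()+.5
    m=ray(c,(x0+x1)/2,(y0+y1)/2,.094);print(th,st[i,4],'w',np.linalg.norm(ray(c,x0,v,.094)-ray(c,x1,v,.094)),'h',np.linalg.norm(ray(c,u,y0,.094)-ray(c,u,y1,.094)),m)
# jar B height: scene ray through lid centre vs top ray
def R3(k,uv):
  R=np.array(k['R']);return -R.T@k['t'],R.T@np.linalg.inv(k['camera_matrix'])@np.array([*uv,1.])
(o1,d1),(o2,d2)=R3(c,T(298,503)),R3(s,S(250,409))
A=np.c_[d1,-d2];q=np.linalg.lstsq(A,o2-o1,rcond=None)[0];print('B top',o1+q[0]*d1,o2+q[1]*d2)
print('garlic',ray(c,*T(62,318),.05),'tin',ray(c,*T(285,108),.11),'salt',ray(c,*T(168,535),.09), 'spice',ray(c,*T(702,70),.105))
```

```text
[4.81007966e-01 3.89843445e-04 1.24187982e+00] 71.15447251709075
[[-0.1 -0. ]
 [ 0.1  0.6]
 [ 0.6  1.7]
 [-0.3  1.1]
 [ 0.7  1.1]
 [ 0.8  0.8]
 [-1.6 -1.3]
 [-0.3 -1.7]
 [ 0.6 -1.7]
 [-1.8 -0.8]]
pivot [ 0.37709757 -0.02542934  0.044     ]
handle top [ 0.48042545 -0.15705406  0.102     ] 0.16733713790305402
handle th 0 [ 0.47588343 -0.15758968]
handle th 0.55 [ 0.53039346 -0.08646516]
handle th 0.62 [ 0.53428706 -0.07559373]
50 279 w 0.0634199525743016 h 0.057896973723142536 [0.52021    0.24721439 0.094     ]
50 166 w 0.04680917294004913 h 0.04358330329774799 [0.40414216 0.1669758  0.094     ]
70 299 w 0.0634199525743016 h 0.06433039727632556 [0.52021    0.24721439 0.094     ]
70 190 w 0.049929649918551935 h 0.04666937484270991 [0.40216207 0.16592547 0.094     ]
90 367 w 0.07293234638674652 h 0.07068042784009068 [0.51562576 0.24352762 0.094     ]
90 207 w 0.0530501100789711 h 0.052892244014025695 [0.40167696 0.16444345 0.094     ]
B top [0.40853242 0.16820969 0.06986835] [0.40629602 0.16606752 0.0693037 ]
garlic [0.60404342 0.29946498 0.05      ] tin [0.69358734 0.0898434  0.11      ] salt [0.4117951  0.26005333 0.09      ] spice [ 0.62811668 -0.21435754  0.105     ]
```

Jar B is only about 70 mm tall and 48 mm across. Jar A has a 63 mm lid and sits at about (0.519, 0.247), so A is the one meant. The current tool yaw clears its neighbours, so I'll move above it at z 0.245.

Careful with the scale: shifts go in shares of 0.75 m and turns go in shares of 4 rad. That gives: -0.665 m / 0.75 = -0.8867, 0.57 m / 0.75 = 0.76.

{"fn": "step_arm", "kwargs": {"steps": [[[0.76,-0.8867,0],[0,0,0]],[[0.76,-0.8867,0],[0,0,0]],[[0.76,-0.8867,0],[0,0,0]],[[0.76,-0.8867,0],[0,0,0]],[[0.76,-0.8867,0],[0,0,0]],[[0.76,-0.8867,0],[0,0,0]],[[0.76,-0.8867,0],[0,0,0]],[[0.76,-0.8867,0],[0,0,0]],[[0.76,-0.8867,0],[0,0,0]],[[0.76,-0.8867,0],[0,0,0]],[[0.76,-0.8867,0],[0,0,0]],[[0.76,-0.8867,0],[0,0,0]],[[0.76,-0.8867,0],[0,0,0]],[[0.76,-0.8867,0],[0,0,0]],[[0.76,-0.8867,0],[0,0,0]],[[0.76,-0.8867,0],[0,0,0]],[[0.76,-0.8867,0],[0,0,0]],[[0.76,-0.8867,0],[0,0,0]]], "fingers": 0}}

```text
time_s: 2.35
tcp_pos: [0.5186, 0.2445, 0.2459]
tcp_rot: [[0.947, 0.321, 0.001], [0.321, -0.947, 0.0], [0.001, 0.0, -1.0]]
wrist_force: [-0.1, -0.3, -0.4]
opening: 1.0
grasp_force: 0.0
```

Scaled: 0.177 m / 0.75 = 0.236, -0.002 m / 0.75 = -0.0027.

{"fn": "step_arm", "kwargs": {"steps": [[[0.0013,-0.0027,0.0667],[0,0,0]],[[0.0013,-0.0027,0.12],[0,0,0]],[[0.0013,-0.0027,0.16],[0,0,0]],[[0.0013,-0.0027,0.1867],[0,0,0]],[[0.0013,-0.0027,0.2067],[0,0,0]],[[0.0013,-0.0027,0.2227],[0,0,0]],[[0.0013,-0.0027,0.236],[0,0,0]],[[0.0013,-0.0027,0.236],[0,0,0]],[[0.0013,-0.0027,0.236],[0,0,0]]]}}

```text
time_s: 3.48
tcp_pos: [0.5192, 0.248, 0.0689]
tcp_rot: [[0.946, 0.323, 0.001], [0.323, -0.946, 0.0], [0.001, -0.0, -1.0]]
wrist_force: [-0.6, 0.5, 0.7]
opening: 0.995
grasp_force: 0.0
```

Run:
```python
from h import *
o=r.observe();print(o['wrist_force'],o['tcp_pos'],o['tcp_rot'].round(3).tolist())
a=snap('top','top1');b=snap('scene','sc1')
f=np.hstack([cv2.resize(a['frame'][160:290,110:230],(400,433)),cv2.resize(b['frame'][160:290,130:250],(400,433))])
cv2.imwrite('pics/g1.png',cv2.cvtColor(f,cv2.COLOR_RGB2BGR))
```

```text
[-0.56442512  0.49655041  0.71703792] [0.51923471 0.2479995  0.06894362] [[0.946, 0.323, 0.001], [0.323, -0.946, 0.0], [0.001, -0.0, -1.0]]
```

View pics/g1.png

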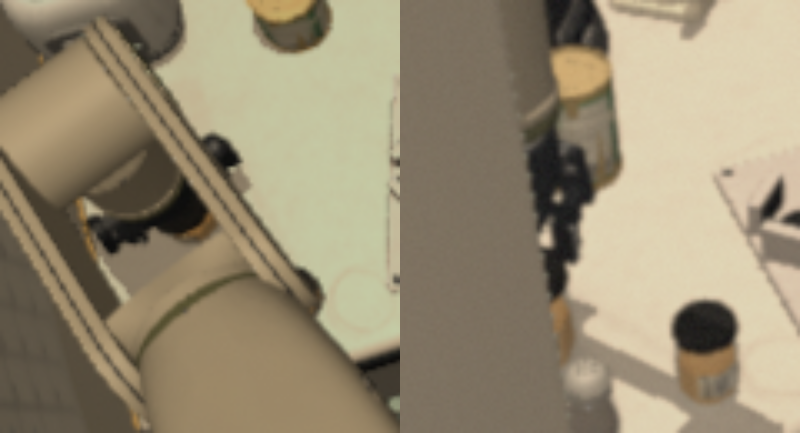

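The jar's amber shows between the two fingers, at about (195,225) in the left half, and there is no contact force. Closing.

{"fn": "step_arm", "kwargs": {"steps": [[[0,0,0],[0,0,0]],[[0,0,0],[0,0,0]],[[0,0,0],[0,0,0]],[[0,0,0],[0,0,0]],[[0,0,0],[0,0,0]],[[0,0,0],[0,0,0]],[[0,0,0],[0,0,0]],[[0,0,0],[0,0,0]]], "fingers": 1, "squeeze": 45}}

```text
time_s: 4.58
tcp_pos: [0.5192, 0.248, 0.069]
tcp_rot: [[0.946, 0.323, 0.001], [0.323, -0.946, 0.0], [0.001, -0.0, -1.0]]
wrist_force: [-1.4, 0.3, 6.3]
opening: 0.722
grasp_force: 48.8
```

{"fn": "step_arm", "kwargs": {"steps": [[[0,0,-0.0267],[0,0,0]],[[0,0,-0.08],[0,0,0]],[[0,0,-0.1333],[0,0,0]],[[0,0,-0.1733],[0,0,0]],[[-0.0267,0.0533,-0.1733],[0,0,0]],[[-0.06,0.1133,-0.1733],[0,0,0]],[[-0.0933,0.18,-0.1733],[0,0,0]],[[-0.12,0.2333,-0.1733],[0,0,0]],[[-0.14,0.2733,-0.1733],[0,0,0]],[[-0.1547,0.296,-0.1733],[0,0,0]],[[-0.1547,0.296,-0.1733],[0,0,0]],[[-0.1547,0.296,-0.1733],[0,0,0]]]}}

```text
time_s: 6.08
tcp_pos: [0.4807, 0.0006, 0.1986]
tcp_rot: [[0.946, 0.323, 0.0], [0.323, -0.946, 0.0], [0.0, -0.0, -1.0]]
wrist_force: [-0.4, 0.5, -3.1]
opening: 0.729
grasp_force: 50.8
```

Run:
```python
from h import *
o=r.observe();print(o['wrist_force'],o['tcp_pos'],o['opening'],o['grasp_force'])
a=snap('top','top2');b=snap('scene','sc2')
f=np.hstack([cv2.resize(a['frame'][140:270,190:310],(400,433),interpolation=cv2.INTER_CUBIC),cv2.resize(b['frame'][130:260,200:320],(400,433),interpolation=cv2.INTER_CUBIC)])
cv2.imwrite('pics/g2.png',cv2.cvtColor(f,cv2.COLOR_RGB2BGR))
c=ld('top0');print('disc top',ray(c,240.75,212.5,.01))
```

```text
[-0.3746918   0.47321552 -3.09083648] [0.48068899 0.00062479 0.19862678] 0.7289435777116405 50.77950663428055
disc top [0.48446666 0.00196702 0.01      ]
```

View pics/g2.png

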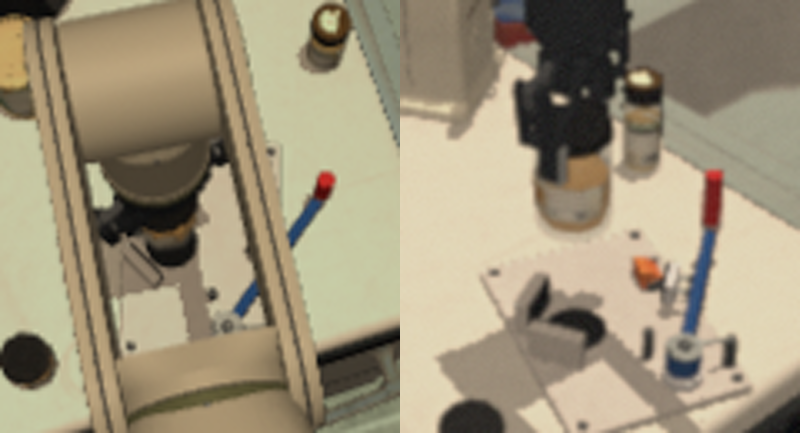

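Left half: arm over the nest with the jar held, and the vice disc partly visible at about (170,245). Right half: jar held clear of the plate, spanning x 535–610 with its bottom at y≈232, and the nest disc at about (577,327). Next I'll check the scene camera's bias using the known jar position.

Run:
```python
from h import *
s=ld('sc2');f=s['frame']
hsv=cv2.cvtColor(f,cv2.COLOR_RGB2HSV)
# jar edges per row, saturated amber
for v in range(176,202,2):
    row=hsv[v,236:270]; print(v,[f'{a}/{b}' for a,b in zip(row[:,1],row[:,2])])
J=np.array([.4807,.0006,.1296]);R=np.array(s['R']);K=np.array(s['camera_matrix'])
an=np.linspace(0,2*np.pi,180)
for z in(.1296,.1296+.03):
  q=np.array([proj(s,[J[0]+.0315*np.cos(a),J[1]+.0315*np.sin(a),z]) for a in an]);print(z,q.min(0),q.max(0))
for n in((.481,.0004,.01),(.4845,.002,.01)):
  q=np.array([proj(s,[n[0]+.024*np.cos(a),n[1]+.024*np.sin(a),.01]) for a in an]);print('disc',n,q.min(0),q.max(0),proj(s,n))
g=cv2.cvtColor(ld('scene0')['frame'],cv2.COLOR_RGB2GRAY);print(g[218:240,240:268])
```

```text
176 ['47/226', '50/225', '48/227', '53/221', '53/193', '51/121', '36/56', '15/35', '15/34', '41/31', '18/43', '31/74', '31/98', '33/93', '42/61', '87/44', '87/44', '112/48', '97/55', '106/65', '117/76', '116/92', '110/104', '81/116', '55/143', '50/162', '52/173', '55/196', '51/223', '51/224', '56/202', '61/147', '71/122', '72/127']
178 ['48/225', '47/226', '50/226', '53/220', '52/185', '49/115', '26/50', '15/33', '0/32', '0/31', '13/39', '31/74', '29/96', '49/104', '100/120', '120/145', '122/151', '122/155', '122/157', '123/157', '123/158', '125/159', '120/155', '122/151', '104/152', '69/144', '49/150', '53/184', '54/220', '54/216', '55/172', '64/136', '71/122', '74/124']
180 ['50/225', '49/226', '50/225', '55/213', '54/157', '56/91', '29/44', '15/33', '22/35', '0/34', '21/36', '30/76', '32/97', '50/102', '104/125', '120/153', '120/159', '120/161', '120/161', '125/159', '126/160', '126/160', '128/159', '128/159', '128/158', '117/155', '85/156', '60/175', '57/174', '55/159', '56/151', '57/147', '68/143', '79/138']
182 ['47/226', '50/226', '52/225', '60/201', '61/142', '62/90', '56/55'
[... 5637 characters left out ...]
107 109 110 109 110 111 109 111 111 109 109 111 108 106  97  90 110 139
  169 182 188 190 189 190 189 189 188 190]
 [108 107 107 108 109 107 109 108 109 109 108 107 111 106 103 123 165 185
  191 192 190 189 184 187 190 189 191 189]
 [108 104 108 107 108 108 109 107 109 110 110 108 110 105 108 140 179 193
  194 191 191 190 188 189 188 189 188 187]
 [117 115 110 110 108 108 107 108 108 107 108 110 110 105 110 144 180 192
  191 191 192 192 190 189 188 190 188 188]
 [142 142 139 132 122 116 114 108 108 106 106 108 107 107 109 147 183 192
  192 191 190 190 188 191 190 189 189 188]
 [175 183 184 176 157 146 141 132 119 110 109 109 109 109 123 162 186 190
  192 192 190 192 192 190 192 191 189 190]]
```

The jar's image column matches the jar held at the TCP (251.2 against 251.3 px), and the nest disc matches (0.481, 0.000) to about 3 mm. I'll lower it 6 mm to the open side of the seat and let the pad push it home.

Scaled: 0.114 m / 0.75 = 0.152, 0.005 m / 0.75 = 0.0067.

{"fn": "step_arm", "kwargs": {"steps": [[[-0.0027,0.0067,0.0267],[0,0,0]],[[-0.0027,0.0067,0.0667],[0,0,0]],[[-0.0027,0.0067,0.1],[0,0,0]],[[-0.0027,0.0067,0.12],[0,0,0]],[[-0.0027,0.0067,0.1333],[0,0,0]],[[-0.0027,0.0067,0.1413],[0,0,0]],[[-0.0027,0.0067,0.1493],[0,0,0]],[[-0.0027,0.0067,0.152],[0,0,0]],[[-0.0027,0.0067,0.152],[0,0,0]]]}}

```text
time_s: 7.3
tcp_pos: [0.4806, -0.0052, 0.0845]
tcp_rot: [[0.946, 0.323, 0.0], [0.323, -0.946, -0.0], [0.0, 0.0, -1.0]]
wrist_force: [-0.2, 0.5, -3.8]
opening: 0.723
grasp_force: 50.8
```

Scaled: 0.005 m / 0.75 = 0.0067, 0.004 m / 0.75 = 0.0053.

{"fn": "step_arm", "kwargs": {"steps": [[[0,0,0.0013],[0,0,0]],[[0,0,0.0027],[0,0,0]],[[0,0,0.004],[0,0,0]],[[0,0,0.0053],[0,0,0]],[[0,0,0.0067],[0,0,0]],[[0,0,0.0067],[0,0,0]]]}}

```text
time_s: 8.05
tcp_pos: [0.4804, -0.0052, 0.0792]
tcp_rot: [[0.946, 0.323, -0.0], [0.323, -0.946, -0.0], [-0.0, -0.0, -1.0]]
wrist_force: [0.0, 0.2, -3.8]
opening: 0.724
grasp_force: 50.9
```

Scaled: 0.001 m / 0.75 = 0.0013, 0.0005 m / 0.75 = 0.0007.

{"fn": "step_arm", "kwargs": {"steps": [[[0,0,0.0007],[0,0,0]],[[0,0,0.0013],[0,0,0]],[[0,0,0.0013],[0,0,0]]]}}

```text
time_s: 8.43
tcp_pos: [0.4807, -0.0051, 0.0791]
tcp_rot: [[0.946, 0.323, 0.001], [0.323, -0.946, 0.0], [0.001, 0.0, -1.0]]
wrist_force: [-3.7, 1.0, 4.8]
opening: 0.727
grasp_force: 51.4
```

Contact came at the expected height. Releasing.

{"fn": "step_arm", "kwargs": {"steps": [[[0,0,0],[0,0,0]],[[0,0,0],[0,0,0]],[[0,0,0],[0,0,0]],[[0,0,0],[0,0,0]],[[0,0,0],[0,0,0]],[[0,0,0],[0,0,0]]], "fingers": 0}}

```text
time_s: 9.18
tcp_pos: [0.4804, -0.0052, 0.0783]
tcp_rot: [[0.946, 0.323, -0.0], [0.323, -0.946, 0.0], [-0.0, -0.0, -1.0]]
wrist_force: [0.1, 0.7, 0.2]
opening: 1.0
grasp_force: 0.0
```

Scaled: -0.14 m / 0.75 = -0.1867, -0.1 m / 0.75 = -0.1333.

{"fn": "step_arm", "kwargs": {"steps": [[[0,0,-0.0133],[0,0,0]],[[0,0,-0.04],[0,0,0]],[[0,0,-0.08],[0,0,0]],[[0,0,-0.1333],[0,0,0]],[[0,0,-0.1867],[0,0,0]],[[0,0,-0.1867],[0,0,0]]]}}

```text
time_s: 9.93
tcp_pos: [0.4829, -0.0054, 0.2233]
tcp_rot: [[0.946, 0.323, 0.008], [0.323, -0.946, -0.001], [0.007, 0.004, -1.0]]
wrist_force: [0.4, -0.5, -0.4]
opening: 0.999
grasp_force: 0.0
```

Run:
```python
from h import *
o=r.observe();print(o['wrist_force'],o['tcp_pos'],o['qpos'])
a=snap('top','top3');b=snap('scene','sc3')
f=np.hstack([cv2.resize(a['frame'][140:270,190:310],(400,433),interpolation=cv2.INTER_CUBIC),cv2.resize(b['frame'][130:260,200:320],(400,433),interpolation=cv2.INTER_CUBIC)])
cv2.imwrite('pics/g3.png',cv2.cvtColor(f,cv2.COLOR_RGB2BGR))
```

```text
[ 0.36418723 -0.48711047 -0.40714421] [ 0.48287415 -0.00542869  0.22332591] [-1.17447204e-01 -1.88650580e-01  1.84111089e+00 -2.68052249e-05
  1.48094640e+00  1.12452250e+00]
```

View pics/g3.png

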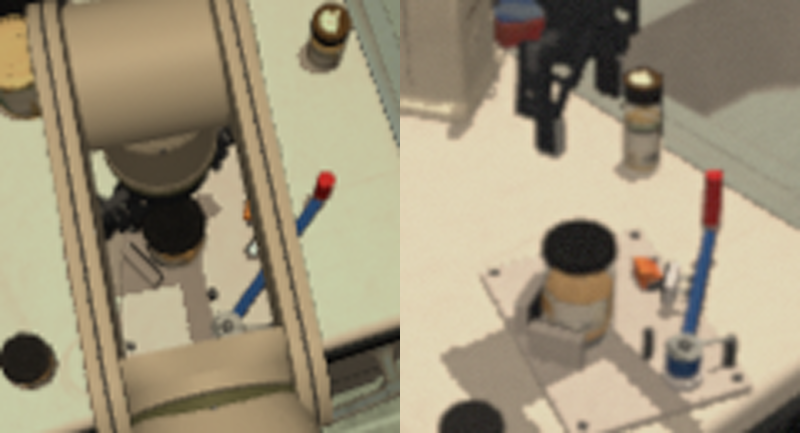

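The jar stands upright in the nest (right half, lid at (578,245)), the arm is still open and the handle is at (712,200). Next I'll pinch the post along its closing direction: move to (0.478, -0.158) and turn 72° about tool z.

Scaled: 0.144 m / 0.75 = 0.192, 0.125 m / 0.75 = 0.1667, 72 degrees / 229.1831 = 0.3142.

{"fn": "step_arm", "kwargs": {"steps": [[[-0.0133,0.04,0],[0,0,0.0436]],[[-0.0267,0.0733,0],[0,0,0.0873]],[[-0.04,0.1067,0],[0,0,0.1309]],[[-0.0507,0.14,0],[0,0,0.1745]],[[-0.06,0.1667,0],[0,0,0.2182]],[[-0.0693,0.192,0],[0,0,0.2618]],[[-0.0693,0.192,0],[0,0,0.3011]],[[-0.0693,0.192,0],[0,0,0.3142]],[[-0.0693,0.192,0],[0,0,0.3142]],[[-0.0693,0.192,0],[0,0,0.3142]]]}}

```text
time_s: 11.28
tcp_pos: [0.4773, -0.158, 0.2174]
tcp_rot: [[0.601, -0.799, -0.001], [-0.799, -0.601, 0.001], [-0.001, 0.001, -1.0]]
wrist_force: [1.1, 0.1, -0.5]
opening: 0.999
grasp_force: 0.0
```

Run:
```python
from h import *
o=r.observe();print(o['tcp_pos'],o['tcp_rot'].round(3).tolist(),o['qpos'].round(2))
a=snap('top','top4');b=snap('scene','sc4')
f=np.hstack([cv2.resize(a['frame'][140:270,210:330],(400,433),interpolation=cv2.INTER_CUBIC),cv2.resize(b['frame'][110:240,240:360],(400,433),interpolation=cv2.INTER_CUBIC)])
cv2.imwrite('pics/g4.png',cv2.cvtColor(f,cv2.COLOR_RGB2BGR))
for t in('scene0','top0','top3'):
  s=ld(t);h=cv2.cvtColor(s['frame'],cv2.COLOR_RGB2HSV);m=((h[...,0]<8)|(h[...,0]>172))&(h[...,1]>150)&(h[...,2]>70)
  n,l,st,ce=cv2.connectedComponentsWithStats(m.astype(np.uint8))
  print(t,[(st[i].tolist(),ce[i].round(1)) for i in range(1,n) if st[i,4]>20 and 240<ce[i,0]<320 and 150<ce[i,1]<230])
  print(proj(s,(.478,-.158,.102)),proj(s,(.478,-.158,.044)),proj(s,(.478,-.158,.073)))
```

```text
[ 0.47725129 -0.15796362  0.21739866] [[0.601, -0.799, -0.001], [-0.799, -0.601, 0.001], [-0.001, 0.001, -1.0]] [-0.42 -0.12  1.79  0.    1.47  2.08]
scene0 [([292, 181, 4, 16, 58], array([293.4, 188.3]))]
[292.69899814 180.87812467] [291.67424256 196.49730824] [292.17940238 188.79773182]
top0 [([285, 192, 5, 8, 31], array([286.7, 195.4]))]
[287.86875065 193.5446932 ] [286.62147635 197.68879163] [287.23194033 195.66051059]
top3 [([285, 192, 5, 8, 31], array([286.7, 195.4]))]
[287.86875065 193.5446932 ] [286.62147635 197.68879163] [287.23194033 195.66051059]
```

The handle estimate agrees with both views to within about 1 px. Descending to pinch.

Scaled: 0.145 m / 0.75 = 0.1933, 0.135 m / 0.75 = 0.18.

{"fn": "step_arm", "kwargs": {"steps": [[[0.0013,0,0.0533],[0,0,0]],[[0.0013,0,0.1],[0,0,0]],[[0.0013,0,0.1333],[0,0,0]],[[0.0013,0,0.16],[0,0,0]],[[0.0013,0,0.18],[0,0,0]],[[0.0013,0,0.1933],[0,0,0]],[[0.0013,0,0.1933],[0,0,0]]]}}

```text
time_s: 12.25
tcp_pos: [0.478, -0.1589, 0.0728]
tcp_rot: [[0.6, -0.8, -0.001], [-0.8, -0.6, 0.0], [-0.001, 0.001, -1.0]]
wrist_force: [0.7, 0.7, 0.3]
opening: 0.999
grasp_force: 0.0
```

{"fn": "step_arm", "kwargs": {"steps": [[[0,0,0],[0,0,0]],[[0,0,0],[0,0,0]],[[0,0,0],[0,0,0]],[[0,0,0],[0,0,0]],[[0,0,0],[0,0,0]],[[0,0,0],[0,0,0]],[[0,0,0],[0,0,0]],[[0,0,0],[0,0,0]],[[0,0,0],[0,0,0]]], "fingers": 1, "squeeze": 30}}

```text
time_s: 13.38
tcp_pos: [0.4786, -0.1591, 0.0736]
tcp_rot: [[0.6, -0.8, 0.001], [-0.8, -0.6, -0.0], [0.0, -0.0, -1.0]]
wrist_force: [0.1, 1.2, 5.3]
opening: 0.206
grasp_force: 30.0
```

Scaled: -0.0725 m / 0.75 = -0.0967, -0.0673 m / 0.75 = -0.0897, -26 degrees / 229.1831 = -0.1134.

{"fn": "step_arm", "kwargs": {"steps": [[[-0.0005,-0.0153,0],[0,0,-0.0175]],[[-0.0021,-0.0307,0],[0,0,-0.0349]],[[-0.0048,-0.0459,0],[0,0,-0.0524]],[[-0.0085,-0.0608,0],[0,0,-0.0698]],[[-0.0133,-0.0755,0],[0,0,-0.0873]],[[-0.0191,-0.0897,0],[0,0,-0.1047]],[[-0.0224,-0.0967,0],[0,0,-0.1134]],[[-0.0224,-0.0967,0],[0,0,-0.1134]]]}}

```text
time_s: 14.38
tcp_pos: [0.5268, -0.103, 0.0737]
tcp_rot: [[0.89, -0.456, 0.001], [-0.456, -0.89, -0.002], [0.002, 0.001, -1.0]]
wrist_force: [0.4, -5.6, 4.0]
opening: 0.203
grasp_force: 30.7
```

Scaled: -0.027 m / 0.75 = -0.036, -0.0173 m / 0.75 = -0.0231, -9.5 degrees / 229.1831 = -0.0415.

{"fn": "step_arm", "kwargs": {"steps": [[[-0.0001,-0.0077,0],[0,0,-0.0087]],[[-0.0005,-0.0153,0],[0,0,-0.0175]],[[-0.0012,-0.0231,0],[0,0,-0.0262]],[[-0.0017,-0.028,0],[0,0,-0.0327]],[[-0.0023,-0.032,0],[0,0,-0.0371]],[[-0.0029,-0.036,0],[0,0,-0.0415]],[[-0.0029,-0.036,0],[0,0,-0.0415]],[[-0.0029,-0.036,0],[0,0,-0.0415]]]}}

```text
time_s: 15.38
tcp_pos: [0.5373, -0.0788, 0.0737]
tcp_rot: [[0.953, -0.304, 0.002], [-0.304, -0.953, -0.003], [0.002, 0.002, -1.0]]
wrist_force: [1.6, -8.5, 2.1]
opening: 0.2
grasp_force: 30.6
```

Run:
```python
from h import *
o=r.observe();print(o['tcp_pos'],o['wrist_force'])
a=snap('top','top5');b=snap('scene','sc5')
f=np.hstack([cv2.resize(a['frame'][150:270,190:310],(400,400),interpolation=cv2.INTER_CUBIC),cv2.resize(b['frame'][140:260,210:330],(400,400),interpolation=cv2.INTER_CUBIC)])
cv2.imwrite('pics/g5.png',cv2.cvtColor(f,cv2.COLOR_RGB2BGR))
```

```text
[ 0.53726824 -0.07880773  0.07373492] [ 1.5709551  -8.48086916  2.09617315]
```

View pics/g5.png

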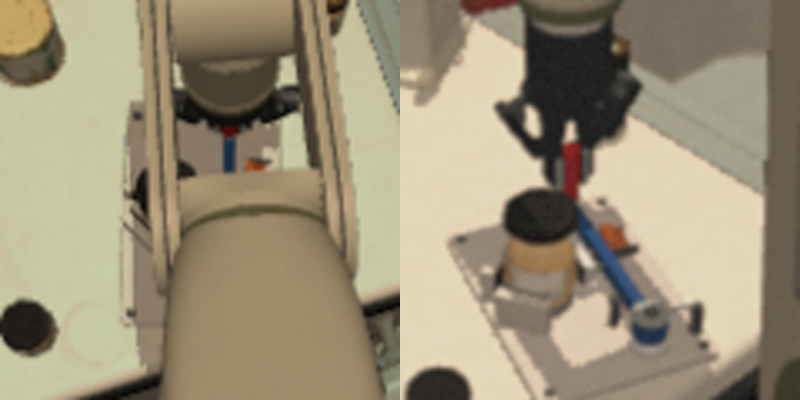

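The arm is past the pawl and the jar is upright against the V. In the right half the arm runs down from the post at (572,170) and the orange pawl sits behind it at (612,238). The push is 8.6 N at about 0.60 rad, so I'll push a little further.

Scaled: -0.003 m / 0.75 = -0.004, -0.0015 m / 0.75 = -0.002, -1 degrees / 229.1831 = -0.0044.

{"fn": "step_arm", "kwargs": {"steps": [[[0,-0.002,0],[0,0,-0.0022]],[[-0.0001,-0.004,0],[0,0,-0.0044]],[[-0.0001,-0.004,0],[0,0,-0.0044]],[[-0.0001,-0.004,0],[0,0,-0.0044]]]}}

```text
time_s: 15.98
tcp_pos: [0.5382, -0.0761, 0.0737]
tcp_rot: [[0.958, -0.287, 0.002], [-0.287, -0.958, -0.003], [0.002, 0.002, -1.0]]
wrist_force: [1.0, -9.1, 1.5]
opening: 0.202
grasp_force: 30.6
```

Scaled: -0.003 m / 0.75 = -0.004, -0.0015 m / 0.75 = -0.002, -1 degrees / 229.1831 = -0.0044.

{"fn": "step_arm", "kwargs": {"steps": [[[0,-0.002,0],[0,0,-0.0022]],[[-0.0001,-0.004,0],[0,0,-0.0044]],[[-0.0001,-0.004,0],[0,0,-0.0044]],[[-0.0001,-0.004,0],[0,0,-0.0044]]]}}

```text
time_s: 16.48
tcp_pos: [0.539, -0.0734, 0.0737]
tcp_rot: [[0.963, -0.271, 0.002], [-0.271, -0.963, -0.003], [0.003, 0.002, -1.0]]
wrist_force: [2.2, -9.6, 1.5]
opening: 0.202
grasp_force: 30.6
```

Run:
```python
from h import *
o=r.observe();print(o['tcp_pos'],o['wrist_force'],o['time_s'])
b=snap('scene','sc6')
cv2.imwrite('pics/g6.png',cv2.cvtColor(cv2.resize(b['frame'][165:245,230:310],(600,600),interpolation=cv2.INTER_CUBIC),cv2.COLOR_RGB2BGR))
```

```text
[ 0.53902976 -0.07337001  0.07372802] [ 2.1794613  -9.56694441  1.5043319 ] 16.475
```

View pics/g6.png

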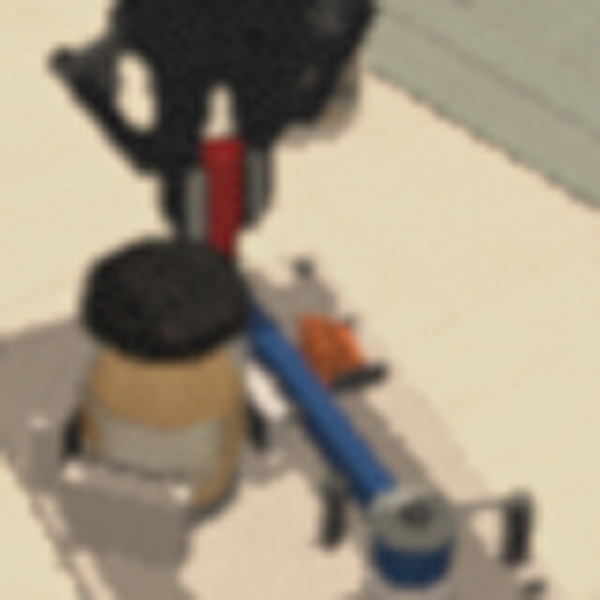

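The view shows the arm (blue, from the hub at (410,510) up to the post) past the raised orange pawl at (330,345). The jar is upright between the pad at (265,390) and the V, and the fingers are only on the red post. The force rises softly with travel, matching the sprung pad on a seated jar at about 0.62 rad. Handing in.

```bash
python3 -c "
from h import *
s=ld('sc6')
an=np.linspace(0,6.28,180);q=np.array([proj(s,[.4825+.0315*np.cos(a),.001+.0315*np.sin(a),.104]) for a in an]);print(q.min(0),q.max(0),r.observe()['wrist_force'])
print(r.job_done())"
```

```text
[239.20874477 195.48433382] [262.38226736 210.10256874] [  2.58007568 -10.4202281    1.06543874]
the job is handed in; nothing more can be done
None
```

I stood the 63 × 94 mm honey jar in the V nest, let go of it, and pushed the clamp arm past its click. I then handed the job in with the gripper still holding the handle pushed in, at an estimated 0.62 rad and about 10 N, a little under the 12–14 N the task gives for that angle; no verdict came back.

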